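# Sort the ceramic ornaments back into their display trays

### The job

Customers have left five white ceramic ornaments mixed up on the display table: put each one back into the wooden tray whose fixed sample, on the ledge behind it, is of the same kind (pumpkin, house or bird). Every ornament must end up standing upright on the floor of its tray, two of a kind side by side; set them down gently, never dropping or throwing them. Leave the mug and the candle jar where they are.

Things in the scene. Friction and masses are not known exactly. Their poses are not given: they have to be found in the camera images.
- pumpkin_1: Loose white ceramic pumpkin, round and squat, ribbed: 57 mm across, 35 mm high plus a 9 mm thick brown stem to 50 mm; widest, with steep sides, 12 to 25 mm above its underside. 0.09-0.18 kg. Origin: centre of the underside; z up. Any yaw. Starts standing on the table.
- pumpkin_2: Second, equal loose white ceramic pumpkin, round and squat, ribbed: 57 mm across, 35 mm high plus a 9 mm thick brown stem to 50 mm; widest, with steep sides, 12 to 25 mm above its underside. 0.09-0.18 kg. Origin: centre of the underside; z up. Any yaw. Starts standing on the table.
- house_1: Loose white ceramic house: block 52 (x) x 38 (y) mm with flat upright walls 38 mm high, gable roof (ridge along x, no overhang) to 57 mm, chimney to 63 mm. Grip across y, on the 38 mm width. 0.09-0.18 kg. Origin: centre of the underside; z up. Stands on the table, any yaw.
- house_2: Second, equal loose white ceramic house: block 52 (x) x 38 (y) mm with flat upright walls 38 mm high, gable roof (ridge along x, no overhang) to 57 mm, chimney to 63 mm. Grip across y, on the 38 mm width. 0.09-0.18 kg. Origin: centre of the underside; z up. Stands on the table, any yaw.
- bird: Loose white ceramic bird on a round foot 34 mm across and 8 mm high: rounded body along x, 38 mm wide (y) at its middle, widest 24 mm above the underside; head towards +x, 60 mm high, beak tip at x = +40 mm; tail tip at x = -44 mm. Grip across y at the middle. 0.09-0.18 kg. Origin: centre of the underside of the foot; z up. Stands on the table, any yaw.
- tray_pumpkins: Fixed light-wood tray for pumpkins: a fixed pumpkin sample stands on the ledge behind it. Origin: on the table under the open tray's centre; z up, x to the ledge (away from the robot, within 6 deg), y left. Outside 134 (x) x 160 (y) mm, inside 124 x 150; floor 5 mm, rim 16 mm above the table. Ledge 64 mm deep, 16 mm high, along the +x wall; sample at x = +99 mm, its top at 66 to 79 mm.
- tray_houses: Fixed light-wood tray for houses: a fixed house sample stands on the ledge behind it. Origin: on the table under the open tray's centre; z up, x to the ledge (away from the robot, within 6 deg), y left. Outside 134 (x) x 160 (y) mm, inside 124 x 150; floor 5 mm, rim 16 mm above the table. Ledge 64 mm deep, 16 mm high, along the +x wall; sample at x = +99 mm, its top at 66 to 79 mm.
- tray_birds: Fixed light-wood tray for birds: a fixed bird sample stands on the ledge behind it. Origin: on the table under the open tray's centre; z up, x to the ledge (away from the robot, within 6 deg), y left. Outside 134 (x) x 160 (y) mm, inside 124 x 150; floor 5 mm, rim 16 mm above the table. Ledge 64 mm deep, 16 mm high, along the +x wall; sample at x = +99 mm, its top at 66 to 79 mm.
- mug: Bystander: loose terracotta-coloured mug, 80 mm across, 90 mm high, with a handle. Origin: centre of the underside. Leave it alone.
- candle_jar: Bystander: loose amber glass candle jar with a wooden lid, 72 mm across, 85 mm high. Origin: centre of the underside. Leave it alone.
There are look-alikes about, which are no part of the job. What is shaped like the pumpkin_1 but red or turquoise is not meant.

How it is judged:
By the outcome, as a careful person would: the job done as asked, in the order asked, and still so for the second after the job is handed in, with the robot touching nothing.
It also fails if it takes over 122 s, if anything falls off the work surface, if the arm or the gripper's body presses on something with over 40 N, if the wrist force passes 120 N, or if a joint passes its speed limit or range.

### The arm

A 6-joint arm with a two-finger parallel gripper is mounted at the origin on the work surface. World frame = base frame: x ahead of the robot, y to its left, z up, the work surface at z = 0. Lengths are in mm, angles in rad, forces in N, time in s.
With the tool pointing down it reaches from about 275 to 825 mm from the base axis. Payload 5.2 kg.
Tool frame: the origin (TCP) lies at the very end of the fingers, on their centre line; the grasp point (between the pads) lies 19 mm behind it; z points along the fingers, y is the line along which they close (so a half turn about z gives the same grasp; the last joint's range is limited). The gripper opens to 93 mm and grips with 3 to 60 N. Pads are 15 mm wide; open, the fingers measure 128 mm over their backs; the gripper's body (75 mm by 188 mm) begins 65 mm behind the grasp point.
Start: joints at [0.952, 0.259, 1.535, -0, 1.348, -0.203], TCP at [222.136, 503.15, 185.053] pointing down, gripper open.
Joint ranges: [-3.14, 3.14], [-0.91, 2.08], [0.19, 2.58], [-1.22, 4.36], [0.22, 2.71], [-3.12, 3.12]. Speed limits (rad/s): [2.57, 2.57, 3.14, 3.14, 3.14, 3.14].

### API

Orientations are given as [roll, pitch, yaw] about the fixed x, y, z axes, in that order (R = Rz(yaw) Ry(pitch) Rx(roll)).
In Python, from bench import robot gives the robot as it stands. The module is installed in compiled form; this text tells all that it offers. Calls block until the motion is done:
- robot.move_ptp(position, orientation): joint-space move of the TCP to a pose.
- robot.move_linear(position, ori=None, speed=150, f_stop=None): straight line of the TCP; ori=None keeps the orientation; speed is the mean speed in mm/s. With f_stop (N) it stops when the force on the tool has changed by that much, and returns True; else False.
- robot.move_j(angles): joint-space move.
- robot.move_gripper(opening): opening from 0.0 (shut) to 1.0 (fully open); the grip force is fixed at half the most; returns when the fingers have stopped.
- robot.sleep(seconds).
- robot.inverse_kinematics(position, orientation): joint angles nearest the present ones, or None.
- robot.get_image(name): name is "scene" or "top" or "wrist"; returns a dict with "img" (400x640x3 uint8, blue, green, red), "fovy" (degrees; the focal length in pixels is half the picture's height over the tangent of half this angle, whatever the lens; pixels are square), "cx", "cy" (the principal point, pixels), "eye" and "orientation" of the camera in the world. Camera axes: x right, y down, z forward; pixel columns grow to the right and rows downward; lengths in mm; the calibration is good to about 2 mm. A picture is of the moment at which its call begins. There is no depth.
A pose or a line that the arm cannot do raises robot.MotionError and nothing moves.
- robot.hand_in(): hands the job in; it is judged then, once.
Readings, each from a call of its own:
- robot.current_t(): time.
- robot.current_qpos(): joint angles.
- robot.current_joint_vel(): joint speeds.
- robot.current_joint_efforts(): joint torques, N m.
- robot.current_tcp_pos(): TCP position.
- robot.current_eef_rot(): TCP orientation.
- robot.current_contact_force(): force on the tool from outside, world axes, zero at the start.
- robot.current_ft_torque(): the same for the moment, N m.
- robot.current_gripper_width(): opening from 0.0 (shut) to 1.0 (fully open).
- robot.current_finger_force(): force on a finger pad.
Only numpy, scipy, OpenCV 4.12 (cv2) and the standard library are available. Lean on these libraries where they do the work, as an engineer would, in place of code of your own. Each camera call takes 0.05 s, during which the arm holds its last target. There are 200 camera calls.

## Working session

There is one attempt and no reset: what is moved stays moved. The work goes in short steps, each a Python script; the robot and the scene stay as the last script left them, time stands still between calls to the robot, and variables do not carry over. Pictures are saved under pics/ and viewed, at most 14 in all, crops included, and the job is handed in when it is done.

```bash
mkdir -p pics; python3 - <<'E'
from bench import robot
import cv2
for n in("top","scene"):
    d=robot.get_image(n); cv2.imwrite(f"pics/{n}0.png",d["img"]); print(n,d["fovy"],d["cx"],d["cy"],d["eye"],d["orientation"])
print(robot.current_eef_rot(),robot.current_t())
E
```

```text
top 46.51106846137913 326.09887757322065 200.86388357585554 [ 235.2345945   10.8162127 1349.6654344] [-2.94876912 -0.01683108 -1.54902168]
scene 48.81214945310899 319.9259371352604 202.46910488542784 [1174.10305245 -329.210454    916.04117212] [-2.4226775   0.01180147  1.09903977]
[-3.13995808e+00 -3.30851086e-04  2.72577509e+00] 0.1
```

View pics/top0.png

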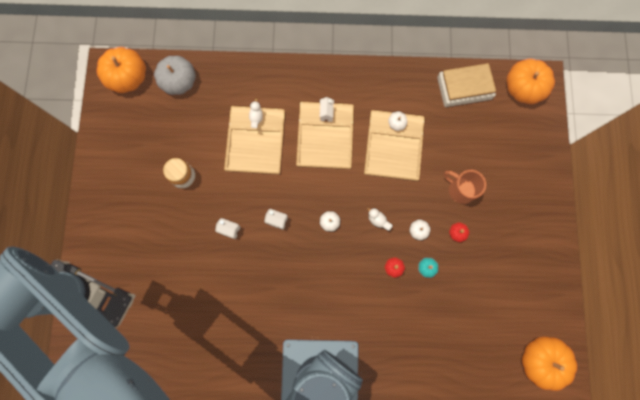

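View pics/scene0.png

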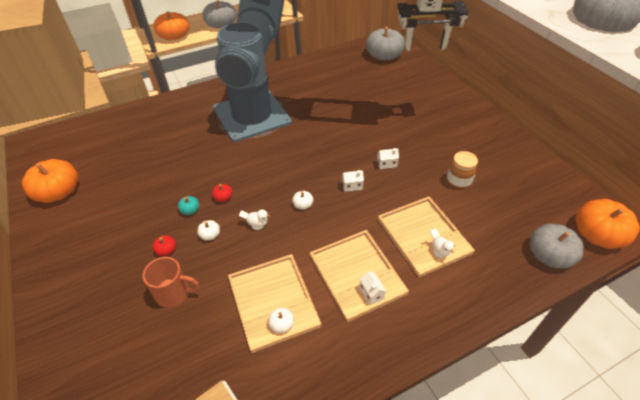

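Top view: trays left to right are birds (255,140), houses (326,135) and pumpkins (395,145), as the samples on the ledges show. Loose white ornaments: houses (228,229) and (277,219), pumpkins (330,221) and (420,230), bird (379,219). The red (396,267), (459,232) and turquoise (428,267) pumpkins are look-alikes with the wrong colour. I'll confirm this in one enlarged crop and segment.

```bash
cat > h.py <<'E'
from bench import robot
import cv2, numpy as np
from scipy.spatial.transform import Rotation as R
def K(d):
    f=200/np.tan(np.radians(d["fovy"])/2); return f,d["cx"],d["cy"]
def unproj(d,uv,z):
    f,cx,cy=K(d); uv=np.atleast_2d(np.asarray(uv,float))
    r=np.c_[(uv[:,0]-cx)/f,(uv[:,1]-cy)/f,np.ones(len(uv))]@R.from_euler("xyz",d["orientation"]).as_matrix().T
    e=np.array(d["eye"]); return (e+r*((z-e[2])/r[:,2])[:,None])[:,:2]
def proj(d,P):
    f,cx,cy=K(d); p=(np.atleast_2d(P)-np.array(d["eye"]))@R.from_euler("xyz",d["orientation"]).as_matrix()
    return np.c_[f*p[:,0]/p[:,2]+cx,f*p[:,1]/p[:,2]+cy]
def white(img):
    h=cv2.cvtColor(img,cv2.COLOR_BGR2HSV); return ((h[...,1]<75)&(h[...,2]>115)).astype(np.uint8)
E
python3 - <<'E'
from h import *
d=robot.get_image("top"); im=d["img"]
m=white(im); n,l,s,c=cv2.connectedComponentsWithStats(m)
for i in range(1,n):
    if s[i,4]>60 and 150<c[i,0]<500 and 80<c[i,1]<300:
        pts=unproj(d,np.argwhere(l==i)[:,::-1],20); mu=pts.mean(0); w,v=np.linalg.eigh(np.cov((pts-mu).T))
        print(c[i].round(1),s[i,4],mu.round(),"axis deg",np.degrees(np.arctan2(v[1,1],v[0,1])).round(),(np.sqrt(w)*4).round())
h=cv2.cvtColor(im,cv2.COLOR_BGR2HSV); w=cv2.inRange(h,(8,40,150),(28,170,255))
n,l,s,c=cv2.connectedComponentsWithStats(w)
for i in range(1,n):
    if s[i,4]>1200 and 150<c[i,0]<500 and 80<c[i,1]<300:
        b=cv2.boxPoints(cv2.minAreaRect(np.argwhere(l==i)[:,::-1].astype(np.float32))); print("tray",c[i].round(),s[i,4],b.round(1).tolist(),unproj(d,b,16).round().tolist())
cv2.imwrite("pics/crop.png",cv2.resize(im[95:285,205:475],None,fx=2.9,fy=2.9,interpolation=cv2.INTER_CUBIC))
E
```

```text
[458.7  94.6] 446 [ 837. -405.] axis deg 76.0 [ 96. 214.]
[326.2 108.6] 306 [780.   0.] axis deg 179.0 [48. 82.]
[254.7 114.2] 268 [756. 215.] axis deg -177.0 [39. 86.]
[397.4 120.5] 288 [ 748. -216.] axis deg 169.0 [58. 62.]
[188.  180.6] 79 [546. 399.] axis deg 141.0 [26. 78.]
[275.4 218.4] 322 [440. 139.] axis deg 67.0 [51. 70.]
[379.  219.3] 312 [ 445. -160.] axis deg 49.0 [42. 83.]
[329.6 220.8] 333 [437. -17.] axis deg -149.0 [59. 61.]
[226.9 227.8] 339 [410. 277.] axis deg 70.0 [50. 74.]
[419.5 229.4] 329 [ 418. -277.] axis deg 141.0 [59. 61.]
tray [467.  83.] 1877 [[436.3999938964844, 70.69999694824219], [490.70001220703125, 61.20000076293945], [496.70001220703125, 96.0], [442.3999938964844, 105.4000015258789]] [[916.0, -339.0], [953.0, -510.0], [838.0, -523.0], [802.0, -355.0]]
tray [325. 136.] 3604 [[294.70001220703125, 166.10000610351562], [298.3999938964844, 94.5], [355.3999938964844, 97.5], [351.70001220703125, 169.10000610351562]] [[599.0, 89.0], [825.0, 86.0], [820.0, -89.0], [594.0, -80.0]]
tray [254. 140.] 3643 [[222.60000610351562, 170.6999969482422], [228.8000030517578, 96.5999984741211], [285.8999938964844, 101.4000015258789], [279.70001220703125, 175.5]] [[579.0, 301.0], [812.0, 297.0], [801.0, 123.0], [569.0, 132.0]]
tray [394. 146.] 3539 [[362.1000061035156, 174.3000030517578], [369.5, 107.5], [426.79998779296875, 113.9000015258789], [419.3999938964844, 180.6999969482422]] [[579.0, -111.0], [789.0, -132.0], [773.0, -306.0], [564.0, -280.0]]
```

View pics/crop.png

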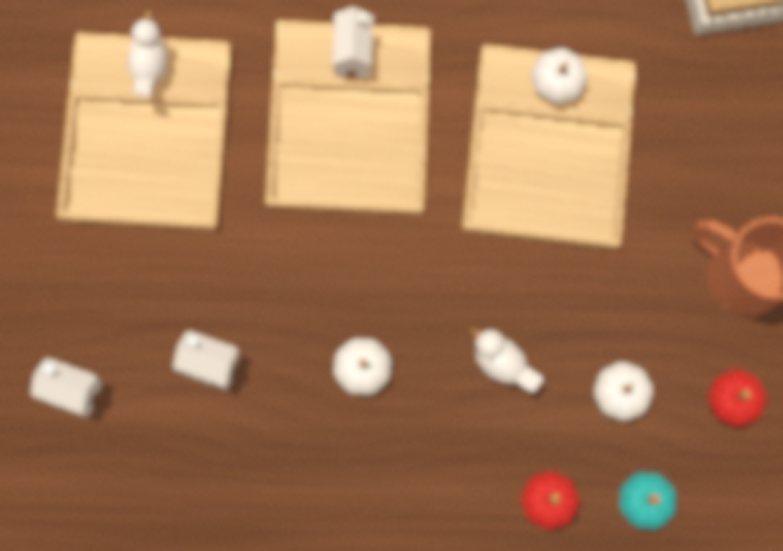

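The crop confirms it: five plain white ornaments (2 houses, 2 pumpkins, bird), with the coloured pumpkins clearly different. Next I fit the trays from their corners and look from close by with the wrist camera.

```bash
cat > s.py <<'E'
from h import *
import json
from scipy.optimize import least_squares
d=robot.get_image("top")
C={"birds":[(75,33),(231,40),(218,229),(57,217)],"houses":[(276,19),(432,27),(424,213),(265,206)],"pumpkins":[(483,44),(637,62),(621,246),(462,229)]}
L=np.array([[131,80,16],[131,-80,16],[-67,-80,6],[-67,80,6.]])
T={}
for k,c in C.items():
    uv=np.array(c)/2.9+[205,95]
    def P(p): return np.c_[L[:,:2]@np.array([[np.cos(p[2]),-np.sin(p[2])],[np.sin(p[2]),np.cos(p[2])]]).T+p[:2],L[:,2]]
    g=unproj(d,uv,11).mean(0)-[32,0]
    r=least_squares(lambda p:(proj(d,P(p))-uv).ravel(),[*g,0]); T[k]=r.x.tolist(); print(k,r.x.round(3),np.abs(r.fun).max().round(2))
json.dump(T,open("trays.json","w"))
O={"house_1":(440,139,68),"house_2":(410,277,70),"bird":(445,-160,45),"pumpkin_1":(437,-17,90),"pumpkin_2":(418,-277,90)}
for k,(x,y,a) in O.items():
    for s in(0,180): print(k,s,[None if (q:=robot.inverse_kinematics([x,y,z],[np.pi,0,np.radians(a+s)])) is None else q.round(2).tolist() for z in(5,200)][0])
print([[robot.inverse_kinematics([T[k][0],T[k][1]+e,z],[np.pi,0,np.radians(a)]) is not None for e in(-37,37) for z in(9,110) for a in(90,-90)] for k in T])
ims=[]
for k in("house_2","house_1","pumpkin_1","bird","pumpkin_2"):
    x,y,a=O[k]
    robot.move_ptp([x-10,y,240],[np.pi,0,np.pi/2]) ; robot.sleep(.2)
    w=robot.get_image("wrist"); ims.append(w["img"]); np.save(k+".npy",w,allow_pickle=True)
    print(k,robot.current_t(),np.round(w["eye"]),np.round(w["orientation"],2),w["fovy"],proj(w,[[x,y,20]]).round())
g=[cv2.resize(i,(400,250)) for i in ims]+[np.zeros((250,400,3),np.uint8)]
cv2.imwrite("pics/w.png",cv2.resize(np.vstack([np.hstack(g[:2]),np.hstack(g[2:4]),np.hstack(g[4:])]),(640,600)))
E
python3 s.py
```

```text
birds [ 6.47539e+02  2.12163e+02 -3.60000e-02] 0.88
houses [ 6.67968e+02  1.13400e+00 -2.50000e-02] 0.73
pumpkins [ 6.42373e+02 -2.06431e+02 -9.30000e-02] 0.8
house_1 0 [0.06, 0.31, 1.97, -0.0, 0.86, 0.45]
house_1 180 [0.06, 0.31, 1.97, -0.0, 0.86, -2.69]
house_2 0 [0.37, 0.36, 1.89, -0.0, 0.89, 0.72]
house_2 180 [0.37, 0.36, 1.89, 0.0, 0.89, -2.42]
bird 0 [-0.58, 0.33, 1.94, -0.0, 0.87, 0.2]
bird 180 [-0.58, 0.33, 1.94, -0.0, 0.87, -2.94]
pumpkin_1 0 [-0.3, 0.28, 2.03, -0.0, 0.84, -0.3]
pumpkin_1 180 [-0.3, 0.28, 2.03, -0.0, 0.84, 2.85]
pumpkin_2 0 [-0.81, 0.37, 1.87, 0.0, 0.89, -0.81]
pumpkin_2 180 [-0.81, 0.37, 1.87, -0.0, 0.89, 2.33]
[[True, True, True, True, True, True, True, True], [True, True, True, True, True, True, True, True], [True, True, True, True, True, True, True, True]]
house_2 1.575 [400. 344. 439.] [2.9 0.  0. ] 59.77252325374506 [[325. 171.]]
house_1 2.4417 [430. 206. 440.] [ 2.9 -0.   0. ] 59.77252325374506 [[324. 171.]]
pumpkin_1 3.3583 [427.  51. 440.] [ 2.9 -0.   0. ] 59.77252325374506 [[324. 171.]]
bird 4.2333 [435. -92. 440.] [ 2.9 -0.   0. ] 59.77252325374506 [[324. 171.]]
pumpkin_2 5.0333 [ 409. -210.  440.] [ 2.9 -0.   0. ] 59.77252325374506 [[324. 171.]]
```

View pics/w.png

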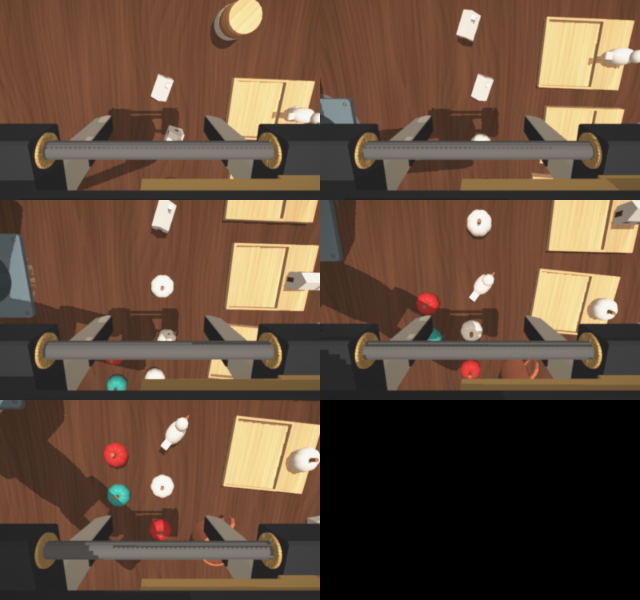

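```bash
cat > seg.py <<'E'
from h import *
Z={"house":(57,),"bird":(30,),"pumpkin":(18,)}
def blob(w,guess,z=20):
    m=white(w["img"]); m=cv2.morphologyEx(m,cv2.MORPH_OPEN,np.ones((3,3)))
    n,l,s,c=cv2.connectedComponentsWithStats(m); g=proj(w,[[*guess,z]])[0]
    i=min((i for i in range(1,n) if s[i,4]>400),key=lambda i:np.hypot(*(c[i]-g)))
    u=np.argwhere(l==i)[:,::-1]; p=unproj(w,u,z); mu=p.mean(0); ww,v=np.linalg.eigh(np.cov((p-mu).T))
    a=np.degrees(np.arctan2(v[1,1],v[0,1]))
    return mu,a,np.sqrt(ww)*4,s[i],u
E
python3 - <<'E'
from seg import *
O={"house_1":(440,139),"house_2":(410,277),"bird":(445,-160),"pumpkin_1":(437,-17),"pumpkin_2":(418,-277)}
for k,g in O.items():
    w=np.load(k+".npy",allow_pickle=True).item(); mu,a,sz,s,u=blob(w,g,30 if 'h' in k[0] else 20); print(k,mu.round(1),round(a,1),sz.round(),s.tolist())
E
```

```text
house_1 [439.1 135.5] 72.7 [46. 69.] [302, 148, 45, 54, 1692]
house_2 [408.4 272.3] 72.0 [46. 69.] [301, 148, 46, 55, 1699]
bird [ 444.5 -161.1] 50.8 [38. 80.] [298, 148, 51, 55, 1508]
pumpkin_1 [437.4 -17.7] 50.6 [57. 58.] [302, 150, 46, 45, 1632]
pumpkin_2 [ 418.6 -278.1] 68.9 [57. 58.] [301, 149, 47, 47, 1642]
```

The wrist views show every ornament upright near (325,171) in its own frame, and positions agree with the top view within about 5 mm. I refine the house yaws with a silhouette fit, then start with pumpkin_1.

```bash
cat > act.py <<'E'
from seg import *
import json
T=json.load(open("trays.json"))
def housefit(w,g,yaw):
    mu,_,_,s,u=blob(w,g,30); M=np.zeros((400,640),np.uint8); M[u[:,1],u[:,0]]=1
    V=np.array([[sx*26,sy*19,z] for sx in(-1,1) for sy,z in((1,0),(-1,0),(1,38),(-1,38),(0,57))],float)
    def cost(p):
        a=np.radians(p[2]); c,s_=np.cos(a),np.sin(a)
        P=np.c_[V[:,0]*c-V[:,1]*s_+p[0],V[:,0]*s_+V[:,1]*c+p[1],V[:,2]]
        D=np.zeros_like(M); h=cv2.convexHull(np.float32(proj(w,P)*16).round().astype(np.int32)); cv2.fillConvexPoly(D,h,1,shift=4)
        return 1-(D&M).sum()/(D|M).sum()
    from scipy.optimize import minimize
    r=minimize(cost,[*mu,yaw],method="Nelder-Mead",options=dict(initial_simplex=[[*mu,yaw],[mu[0]+6,mu[1],yaw],[mu[0],mu[1]+6,yaw],[mu[0],mu[1],yaw+12]]))
    return r.x,r.fun
def pick_place(name,x,y,yaw,h,tray,ty,wo,wr):
    """yaw deg; h: TCP above underside; wo/wr: opening to approach / release"""
    o=[np.pi,0,np.radians(yaw)]; H=140
    robot.move_gripper(wo); robot.move_ptp([x,y,H],o)
    robot.move_linear([x,y,h+25],speed=200)
    if robot.move_linear([x,y,h],speed=50,f_stop=8): print("touch",robot.current_tcp_pos())
    robot.move_gripper(0); robot.sleep(.2); gw=robot.current_gripper_width()*93
    print(name,"grip mm",round(gw,1),"F",np.round(robot.current_finger_force(),1))
    if gw<30: raise SystemExit("missed")
    robot.move_linear([x,y,h+20],speed=60); robot.move_linear([x,y,H],speed=200)
    tx0,ty0,ta=T[tray]; px,py=tx0-ty*np.sin(ta),ty0+ty*np.cos(ta); o2=[np.pi,0,np.pi/2+ta]
    robot.move_ptp([px,py,H],o2); robot.sleep(.2)
    robot.move_linear([px,py,h+20],speed=150)
    st=robot.move_linear([px,py,h+3],speed=20,f_stop=5)
    z=robot.current_tcp_pos()[2]; print(" set",st,"underside z",round(z-h,1),"width",round(robot.current_gripper_width()*93,1))
    robot.sleep(.2); robot.move_gripper(wr); robot.sleep(.2)
    robot.move_linear([px,py,z+40],speed=80); robot.move_linear([px,py,H],speed=200); print(" t",round(robot.current_t(),1))
E
python3 - <<'E'
from act import *
for k,g in(("house_1",(439,135)),("house_2",(408,272))): print(k,housefit(np.load(k+".npy",allow_pickle=True).item(),g,68))
pick_place("pumpkin_1",437.4,-17.7,90,5,"pumpkins",37,.9,.78)
d=robot.get_image("wrist"); cv2.imwrite("pics/p1.png",d["img"])
E
```

```text
house_1 (array([439.2411838, 135.7975469,  72.8540051]), np.float64(0.018724400234054972))
house_2 (array([408.6784676 , 272.81603951,  71.41761418]), np.float64(0.014043300175541229))
pumpkin_1 grip mm 7.9 F 30.0missed
```

```bash
python3 - <<'E'
from h import *
print(robot.current_tcp_pos(),robot.current_gripper_width(),robot.current_contact_force(),robot.current_t())
s=robot.get_image("scene")["img"]; w=robot.get_image("wrist")["img"]
cv2.imwrite("pics/m1.png",np.vstack([cv2.resize(s[100:300,140:460],(640,400)),w])[:, :][::1][:800] if 0 else np.hstack([cv2.resize(s[120:280,200:400],(400,320)),cv2.resize(w,(400,320))]))
E
```

```text
[437.26512613 -17.67844211   4.951352  ] 0.08532972810241958 [-0.73198563 -0.69867017  0.12429381] 9.2667
```

View pics/m1.png

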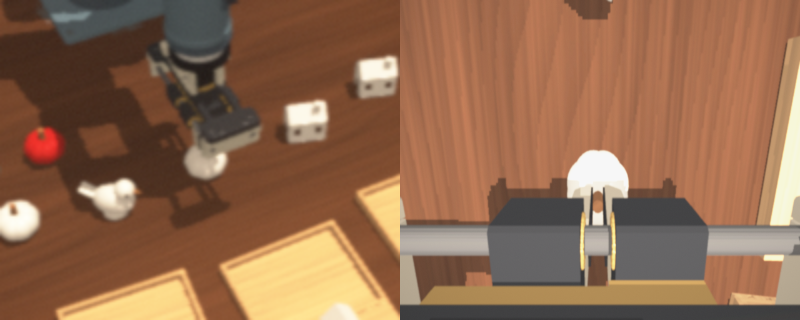

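```bash
python3 - <<'E'
from h import *
d=robot.get_image("wrist"); w=d["img"]; print(d["eye"])
a=np.linspace(0,2*np.pi,60); c=np.array([437.4,-17.7])
for z,col in((18,(0,0,255)),):
    for u in proj(d,np.c_[c[0]+28.5*np.cos(a),c[1]+28.5*np.sin(a),0*a+z]): cv2.circle(w,tuple(int(v) for v in u.round()),1,col,-1)
for z,col in((0,(255,0,0)),(5,(0,255,0)),(42,(255,0,255))):
    print(z,proj(d,[[*c,z]]))
    cv2.circle(w,tuple(int(v) for v in proj(d,[[*c,z]])[0].round()),3,col,-1)
s=robot.get_image("scene"); si=s["img"]
for z,col in((0,(255,0,0)),(42,(255,0,255)),(89,(0,255,255))):
    cv2.circle(si,tuple(int(v) for v in proj(s,[[*c,z]])[0].round()),1,col,-1)
u=proj(s,[[*c,20]])[0].astype(int)
cv2.imwrite("pics/m2.png",np.hstack([cv2.resize(w[150:350,200:440],(480,400)),cv2.resize(si[u[1]-50:u[1]+30,u[0]-32:u[0]+32],(320,400),interpolation=cv2.INTER_CUBIC)]))
E
```

```text
[437.83088705  48.44570395 204.48018063]
0 [[315.54073712 224.76203755]]
5 [[315.52664307 227.32459686]]
42 [[315.39784757 250.74200567]]
```

View pics/m2.png

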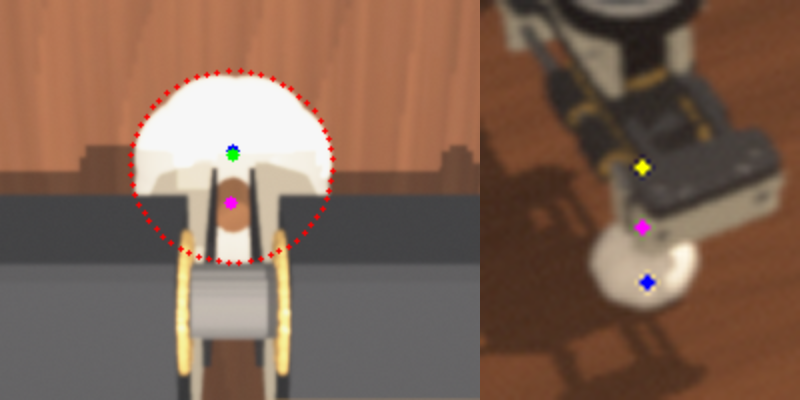

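The pumpkin stands exactly where measured, but the fingers hold it near the stem (brown spot between them at crop (232,203)). I'll open, look, and close in steps to see where contact occurs.

```bash
python3 - <<'E'
from h import *
robot.move_gripper(.9); robot.sleep(.2)
a=robot.get_image("wrist")["img"].copy(); s1=robot.get_image("scene")["img"].copy()
for o in(.7,.64,.6,.56):
    robot.move_gripper(o); print(o,round(robot.current_gripper_width(),3),robot.current_finger_force(),np.round(robot.current_contact_force(),1),np.round(robot.current_tcp_pos(),1))
d=robot.get_image("wrist"); b=d["img"].copy()
for x in (437.4-28,437.4+28):
    for z in(5,24): cv2.circle(b,tuple(int(v) for v in proj(d,[[x,-10,z]])[0].round()),2,(0,0,255),-1)
cv2.imwrite("pics/m3.png",np.hstack([a[150:400,140:500],b[150:400,140:500]]))
E
```

```text
0.7 0.697 0.0 [-0.5  0.3  0.5] [437.4 -17.7   5. ]
0.64 0.639 0.0 [-0.6 -0.1 -0.4] [437.4 -17.7   5. ]
0.6 0.597 0.0 [-0.4  0.1 -0. ] [437.4 -17.7   5. ]
0.56 0.559 0.0 [0.4 0.7 0. ] [437.4 -17.7   5. ]
```

View pics/m3.png

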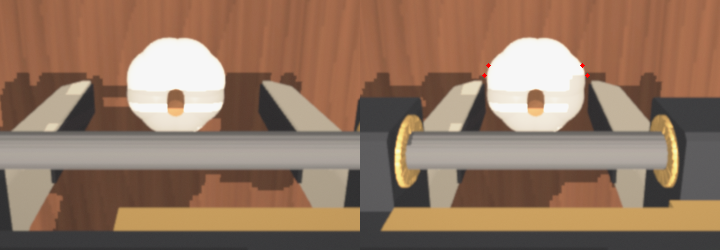

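The opening passes 52 mm (less than the pumpkin's 57 mm) without contact, so the real fingertips look about 30 mm above the reported TCP. I'll check by touching bare table with the fingers at a free spot.

```bash
python3 - <<'E'
from h import *
robot.move_gripper(.75); robot.move_linear([437.4,-17.7,110],speed=200)
o=[np.pi,0,np.pi/2]
robot.move_linear([420,58,60],speed=200)
for w in(.6,0.0):
    robot.move_gripper(w); robot.sleep(.2)
    robot.move_linear([420,58,12],speed=120)
    st=robot.move_linear([420,58,-40],speed=25,f_stop=5); robot.sleep(.1)
    print(w,st,np.round(robot.current_tcp_pos(),1),np.round(robot.current_contact_force(),1))
    robot.move_linear([420,58,20],speed=100)
print(robot.current_t())
E
```

```text
0.6 True [420.   58.  -33.3] [-1.3 -0.1  5.5]
0.0 True [420.   58.  -33.3] [-0.6 -0.4  6. ]
21.95
```

Real fingertips are 33 mm above the reported TCP. Before descending that far I need to know whether the gripper body is also 33 mm higher, because of its clearance over the samples.

```bash
python3 - <<'E'
from h import *
robot.move_gripper(.6)
p=robot.current_tcp_pos(); s=robot.get_image("scene"); b=s["img"].copy()
o=[np.array(c) for c in((94,37),(94,-37),(-94,-37))]
def dr(z,col,pts):
    u=proj(s,[[p[0]+x,p[1]+y,p[2]+z] for x,y in pts]); return u
u0=proj(s,[[*p[:2],p[2]+90]])[0].astype(int); x0,y0=u0[0]-60,u0[1]-60
c=cv2.resize(b[y0:y0+120,x0:x0+120],(600,600),interpolation=cv2.INTER_CUBIC)
for z,col in((84,(0,0,255)),(117,(0,255,0))):
    u=(dr(z,col,o)-[x0,y0]+.5)*5; cv2.polylines(c,[u.round().astype(np.int32)],False,col,1)
for z,col in((0,(0,0,255)),(33,(0,255,0))):
    for X in(-28,28): 
        u=((proj(s,[[p[0]+X,p[1],p[2]+z]])[0]-[x0,y0]+.5)*5).astype(int); cv2.circle(c,tuple(int(v) for v in u),4,col,1)
cv2.imwrite("pics/m4.png",c); print(p)
E
```

```text
[420.01521235  57.99070043  20.03331233]
```

View pics/m4.png

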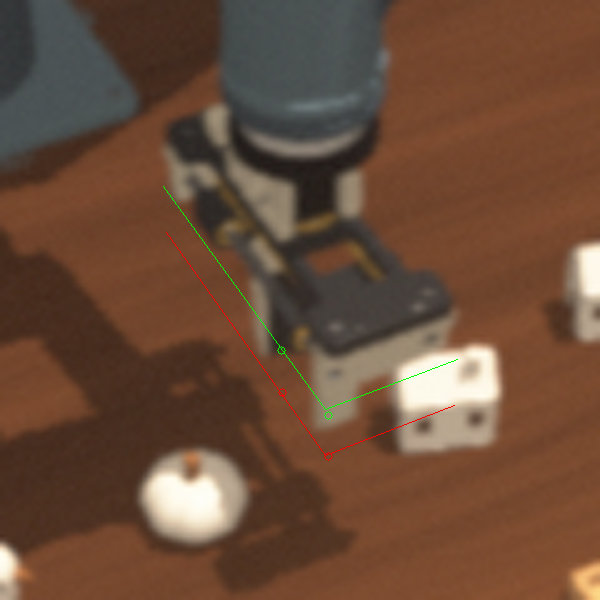

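Tips in the picture match the +33 mm marks, and the body's lower edge (about (330,355)–(455,310)) is above the green line. So the whole gripper sits higher and clearances stay as specified: commands get z − 33.

```bash
sed -i 's/o=\[np.pi,0,np.radians(yaw)\]; H=140/h-=33; o=[np.pi,0,np.radians(yaw)]; H=100/; s/    robot.move_gripper(wo); robot.move_ptp/    robot.move_linear([*robot.current_tcp_pos()[:2],H],speed=200); robot.move_gripper(wo); robot.move_ptp/; s/round(z-h,1)/round(z-h,1)/' act.py
python3 - <<'E'
from act import *
pick_place("pumpkin_1",437.4,-17.7,90,5,"pumpkins",37,.9,.78)
x,y,a=T["pumpkins"]; d=robot.get_image("wrist"); c=d["img"].copy()
for ex,ey,z in((62,75),(62,-75),(-62,75),(-62,-75)) and [(i,j,16) for i in(62,-62) for j in(75,-75)]:
    u=proj(d,[[x+ex*np.cos(a)-ey*np.sin(a),y+ex*np.sin(a)+ey*np.cos(a),z]])[0]; cv2.circle(c,tuple(int(v) for v in u.round()),3,(0,0,255),1)
cv2.imwrite("pics/p1.png",c)
E
```

```text
pumpkin_1 grip mm 55.3 F 30.0
 set True underside z 5.2 width 55.4
 t 32.8
```

View pics/p1.png

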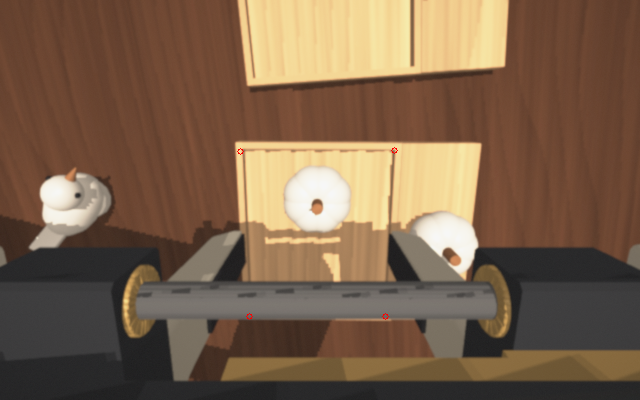

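pumpkin_1 stands upright on the tray floor (317,200), clear of the walls, and the red tray marks fit the inner corners. Now the rest.

```bash
python3 - <<'E'
from act import *
pick_place("pumpkin_2",418.6,-278.1,90,5,"pumpkins",-35,.88,.78)
pick_place("bird",444.5,-161.1,51,5,"birds",0,.9,.7)
a=robot.get_image("wrist")["img"].copy()
pick_place("house_1",439.2,135.8,72.8,9,"houses",-37,.9,.7)
pick_place("house_2",408.7,272.8,71.4,9,"houses",37,.9,.7)
robot.move_ptp([300,330,190],[np.pi,0,np.pi/2]); robot.sleep(.3); print(robot.current_t())
t=robot.get_image("top")["img"][95:285,205:475]; s=robot.get_image("scene")["img"][150:360,190:490]
cv2.imwrite("pics/f.png",np.vstack([cv2.resize(t,(426,300),interpolation=cv2.INTER_CUBIC),cv2.resize(s,(426,300),interpolation=cv2.INTER_CUBIC)])); cv2.imwrite("pics/bird.png",a)
E
```

```text
pumpkin_2 grip mm 55.4 F 30.0
 set True underside z 5.2 width 55.3
 t 42.6
bird grip mm 36.9 F 30.0
 set True underside z 5.0 width 37.1
 t 53.3
house_1 grip mm 37.6 F 30.0
 set True underside z 5.0 width 38.2
 t 63.6
house_2 grip mm 37.9 F 30.0
 set True underside z 5.0 width 38.0
 t 74.6
76.6583
```

View pics/f.png

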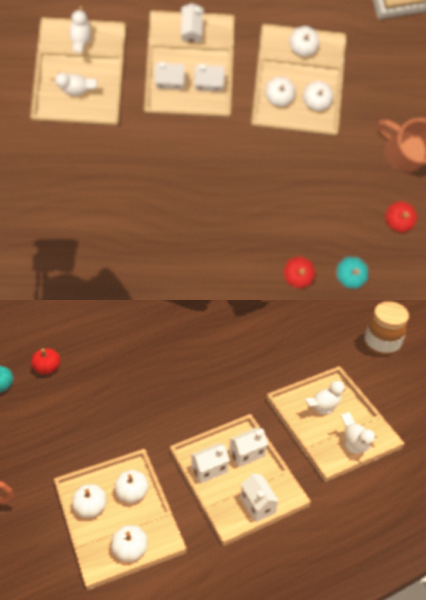

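All five ornaments stand upright in the right trays: bird at (75,84), houses at (170,76) and (210,76), pumpkins at (281,93) and (318,97). The mug, jar and coloured pumpkins look undisturbed. The arm is clear, so I hand in.

```bash
python3 -c "
from bench import robot
print(robot.hand_in())"
```

```text
the job is handed in; nothing more can be done
None
```

All five ornaments are standing upright in their matching trays, the mug and candle jar were not touched, and the job was handed in at about 77 s; on the first grasp the fingers closed on one pumpkin's stem because the real fingertips sit 33 mm above the reported TCP, which I corrected before anything was lifted.

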